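Sort the cannoli forms by length into their row trays

ROBOT

A 7-joint arm with a two-finger parallel gripper is mounted at the origin on the work surface. World frame = base frame: x ahead of the robot, y to its left, z up, the work surface at z = 0. Lengths are in m, angles in rad, forces in N, time in s.
With the tool pointing down it reaches from about 0.425 to 0.925 m from the base axis. Payload 6.8 kg.
Tool frame: the origin (TCP) lies at the very end of the fingers, on their centre line; the grasp point (between the pads) lies bot.grip_point_offset behind it (bot.grip_point_offset is the distance from the TCP to the grasp point, in m); z points along the fingers, y is the line along which they close (so a half turn about z gives the same grasp; the last joint's range is limited). The gripper opens to 85 mm and grips with 20 to 120 N. Pads are 22 mm wide; open, the fingers measure 114 mm over their backs; the gripper's body (76 mm by 85 mm) begins 54 mm behind the grasp point. The pads swing forward as they close: fully open they stand 13 mm farther back than shut.
Start: joints at [1.201, 0.477, 0.022, 1.555, -0.011, 1.109, -0.083], TCP at [0.175, -0.652, 0.207] pointing down, gripper open.
Joint ranges: [-2.96, 2.96], [-0.34, 2.1], [-1.41, 1.46], [0.24, 2.44], [-1.37, 4.51], [0.17, 1.92], [-2.96, 2.96]. Speed limits (rad/s): [2.39, 2.39, 3.14, 3.14, 3.14, 3.14, 3.14].

INTERFACE

Orientations are given as a unit quaternion [w, x, y, z].
In Python, from station import bot, imaging gives the robot as it stands. The module is installed in compiled form; this text tells all that it offers.
- The arm moves only by the tool carry_out, never from a script. Its argument "targets" is one flat list of numbers, 5 for each row, row after row: the closure in counts, from 0 (fully open) to 255 (shut), then the shift along the world's x, y, z in mm, then the turn about the world's z in degrees. A call has 1 to 20 rows; each row shifts and turns the commanded pose from where the row before left it; what a row does not reach is not made up. A row lasts 1/10 s, in which the tool goes at most 50 mm and 8.59 degrees, less where a joint would pass 70% of its speed; a pose out of reach is approached as far as the arm can. A call is refused whole if a number of a shift passes 50 or a number of a turn 8.59, either way. A call with a gripper value outside its range is refused whole. The fingers move at their own pace and stop on an object; "newtons" is the grip in N (left out, the last holds). Time passes only in rows, so rows that do not move let the fingers close. It gives the time, the measured TCP pose, the force, the opening and the grip force at its end, in the units of the state.
- bot.get_obs(): the state, without advancing time (a new reading comes with each control period).
- imaging.read_camera(name): name is "scene" or "top"; returns a dict with "frame" (420x560x3 uint8, red, green, blue), "fov_y" (degrees; the focal length in pixels is half the picture's height over the tangent of half this angle, whatever the lens; pixels are square), "cx", "cy" (the principal point, pixels), "pose" (4x4, takes a point from camera to world coordinates). Camera axes: x right, y up, looking along -z (the intrinsics and any distortion apply to the point x, -y, -z); pixel columns grow to the right and rows downward; lengths in m; the calibration is good to about 2 mm. A picture is of the moment at which its call begins. There is no depth.
- bot.hand_in(): hands the job in; it is judged then, once.
The state is a dict: "t": time; "q": joint angles; "joint_vel": joint speeds; "joint_torque": joint torques, N m; "eef_pos": TCP position; "tool_rot": TCP orientation; "contact_force": force on the tool from outside, world axes, zero at the start; "torque": the same for the moment, N m; "gripper_width": opening from 0.0 (shut) to 1.0 (fully open); "grasp_force": force on a finger pad.
Only numpy, scipy, OpenCV 4.12 (cv2) and the standard library are available. Lean on these libraries where they do the work, as an engineer would, in place of code of your own. Each camera call takes 0.05 s, during which the arm holds its last target. There are 200 camera calls.

TASK

Sort all the steel cannoli forms by length into the three row trays, so that each tray holds, lying flat on its floor end to end, the two forms of the length it is made for; one form has been put in the wrong tray and must go to its own. Leave the other things on the bench where they stand.

Things in the scene. Friction and masses are not known exactly. Their poses are not given: they have to be found in the camera images.
- short_a_mid (a point): Centre (half-way up, half-way along) of a short cannoli form: a straight steel tube, 26 mm across, 76 mm long, 35 to 70 g, lying down. Its x axis runs along the tube, z is up. A 12 mm wide flat seam underneath keeps it from rolling; its centre is 13 mm above what it lies on. At the start it already lies in the row tray for short forms, in the place at +x.
- short_b_mid (a point): Centre (half-way up, half-way along) of a short cannoli form: a straight steel tube, 26 mm across, 76 mm long, 35 to 70 g, lying down. Its x axis runs along the tube, z is up. A 12 mm wide flat seam underneath keeps it from rolling; its centre is 13 mm above what it lies on. At the start it lies on the bench among the clutter.
- medium_a_mid (a point): Centre (half-way up, half-way along) of a medium cannoli form: a straight steel tube, 26 mm across, 102 mm long, 35 to 70 g, lying down. Its x axis runs along the tube, z is up. A 12 mm wide flat seam underneath keeps it from rolling; its centre is 13 mm above what it lies on. At the start it lies in the wrong place: in the row tray for LONG forms, in the part at -x.
- medium_b_mid (a point): Centre (half-way up, half-way along) of a medium cannoli form: a straight steel tube, 26 mm across, 102 mm long, 35 to 70 g, lying down. Its x axis runs along the tube, z is up. A 12 mm wide flat seam underneath keeps it from rolling; its centre is 13 mm above what it lies on. At the start it lies on the bench among the clutter.
- long_a_mid (a point): Centre (half-way up, half-way along) of a long cannoli form: a straight steel tube, 26 mm across, 128 mm long, 35 to 70 g, lying down. Its x axis runs along the tube, z is up. A 12 mm wide flat seam underneath keeps it from rolling; its centre is 13 mm above what it lies on. At the start it already lies in the row tray for long forms, in the place at +x.
- long_b_mid (a point): Centre (half-way up, half-way along) of a long cannoli form: a straight steel tube, 26 mm across, 128 mm long, 35 to 70 g, lying down. Its x axis runs along the tube, z is up. A 12 mm wide flat seam underneath keeps it from rolling; its centre is 13 mm above what it lies on. At the start it lies on the bench among the clutter.
- row_short: Fixed row tray for two short forms end to end: white channel, blue end stops. Origin: centre of its underside, on the bench; x along the channel. Clear length 172 mm (overall 188), clear width 30 mm (overall 42), floor 4 mm above the bench, lips 9 mm, end stops 14 mm. A form lying in it has its centre 17 mm above the bench; its two places are centred 43 mm either side of the origin along x.
- row_medium: Fixed row tray for two medium forms end to end: white channel, blue end stops. Origin: centre of its underside, on the bench; x along the channel. Clear length 224 mm (overall 240), clear width 30 mm (overall 42), floor 4 mm above the bench, lips 9 mm, end stops 14 mm. A form lying in it has its centre 17 mm above the bench; its two places are centred 56 mm either side of the origin along x.
- row_long: Fixed row tray for two long forms end to end: white channel, blue end stops. Origin: centre of its underside, on the bench; x along the channel. Clear length 276 mm (overall 292), clear width 30 mm (overall 42), floor 4 mm above the bench, lips 9 mm, end stops 14 mm. A form lying in it has its centre 17 mm above the bench; its two places are centred 69 mm either side of the origin along x.
- pepper_mill: Bystander, not to be disturbed. Dark wooden pepper mill with steel cap, 40 mm across, 140 mm tall, easily knocked over, standing between the loose forms. Origin at the centre of its underside.
- egg_cup: Bystander, not to be disturbed. White egg cup, 40 mm across, 60 mm tall, at the robot's side of the row trays. Origin at the centre of its underside.
- roll_a: Bystander, not to be disturbed. Brown crusty bread roll, 66 mm across, 42 mm high, among the loose forms. Origin at the centre of its underside.
- roll_b: Bystander, not to be disturbed. Pale crusty bread roll, 68 mm across, 45 mm high, left of the row trays. Origin at the centre of its underside.
- jam_jar: Bystander, not to be disturbed. Amber jam jar with red cap, 44 mm across, 85 mm tall. Origin at the centre of its underside.
- sugar_shaker: Bystander, not to be disturbed. Aluminium sugar shaker, 56 mm across, 130 mm tall, left of the row trays. Origin at the centre of its underside.
- bowl: Bystander, not to be disturbed. Blue bowl, 90 mm across, 45 mm high, right of the loose forms. Origin at the centre of its underside.
Mind the look-alikes: they are no part of the job. Leave any pink or red look-alike of the part that bears medium_b_mid alone. What is shaped like the part that bears medium_a_mid but blue is not meant.

How it is judged:
At the end, for the whole second after the job is handed in: Each of the six forms lies, released and staying put, in the tray of its own length: along the channel (within 0.12 rad), flat on its floor (centre within 2 mm of the lying height), between the end stops and the lips (centre within 8 mm of the channel's middle line) (x of short_a_mid in the frame of row_short between -0.051 and 0.051 m and y of short_a_mid in the frame of row_short between -0.008 and 0.008 m and z of short_a_mid in the frame of row_short between 0.0153 and 0.0193 m and angle between the x axis of each of short_a_mid, short_b_mid and the x axis of row_short, either way round below 0.12 rad and x of short_b_mid in the frame of row_short between -0.051 and 0.051 m and y of short_b_mid in the frame of row_short between -0.008 and 0.008 m and z of short_b_mid in the frame of row_short between 0.0153 and 0.0193 m and x of medium_a_mid in the frame of row_medium between -0.064 and 0.064 m and y of medium_a_mid in the frame of row_medium between -0.008 and 0.008 m and z of medium_a_mid in the frame of row_medium between 0.0153 and 0.0193 m and angle between the x axis of each of medium_a_mid, medium_b_mid and the x axis of row_medium, either way round below 0.12 rad and x of medium_b_mid in the frame of row_medium between -0.064 and 0.064 m and y of medium_b_mid in the frame of row_medium between -0.008 and 0.008 m and z of medium_b_mid in the frame of row_medium between 0.0153 and 0.0193 m and x of long_a_mid in the frame of row_long between -0.077 and 0.077 m and y of long_a_mid in the frame of row_long between -0.008 and 0.008 m and z of long_a_mid in the frame of row_long between 0.0153 and 0.0193 m and angle between the x axis of each of long_a_mid, long_b_mid and the x axis of row_long, either way round below 0.12 rad and x of long_b_mid in the frame of row_long between -0.077 and 0.077 m and y of long_b_mid in the frame of row_long between -0.008 and 0.008 m and z of long_b_mid in the frame of row_long between 0.0153 and 0.0193 m); the robot touches nothing.
It fails at once if a bystander (pepper mill, egg cup, roll, jar, shaker or bowl) is moved more than 30 mm (distance of any of pepper_mill, egg_cup, roll_a, roll_b, jam_jar, sugar_shaker, bowl from where it was at the start of the episode above 0.03 m).
It fails at once if a standing bystander is tipped over (angle between any of pepper_mill, egg_cup, roll_a, roll_b, jam_jar, sugar_shaker, bowl's own z axis and vertical above 0.5 rad).
It also fails if it takes over 72 s, if anything falls off the work surface, if the arm or the gripper's body presses on something with over 40 N, if the wrist force passes 120 N, or if a joint passes its speed limit or range.

## Working session

There is one attempt and no reset: what is moved stays moved. The work goes in short steps, Python scripts to look and compute and a tool call to move; the robot and the scene stay as the last step left them, time stands still between calls to the robot, and variables do not carry over. Pictures are saved under pics/ and viewed, at most 13 in all, crops included, and the job is handed in when it is done.

Besides the shell and the picture viewer there is one more tool, called after ">>>" in YAML: its name, and indented under it one key for each argument. carry_out: Moves the arm, as the interface text tells. Its arguments: {"type":"object","properties":{"targets":{"type":"array","items":{"type":"number"}},"newtons":{"type":"number"}},"required":["targets"]}

```bash
mkdir -p pics
python3 - <<'E'
from station import bot, imaging
import cv2
for n in ("top","scene"):
    d=imaging.read_camera(n); print(n,{k:v for k,v in d.items() if k!="frame"})
    cv2.imwrite(f"pics/{n}0.png",cv2.resize(d["frame"][:,:,::-1],(800,600),interpolation=cv2.INTER_CUBIC))
    cv2.imwrite(f"{n}_raw.png",d["frame"][:,:,::-1])
print(bot.grip_point_offset,bot.get_obs())
E
```

```text
top {'fov_y': 42.13579166847965, 'cx': 280.53882564612695, 'cy': 209.67300213258318, 'pose': array([[-0.01145376,  0.9940313 , -0.10849237,  0.35944602],
       [-0.9997384 , -0.00923572,  0.02092465, -0.01695189],
       [ 0.01979775,  0.10870365,  0.99387704,  1.34272394],
       [ 0.        ,  0.        ,  0.        ,  1.        ]])}
scene {'fov_y': 45.71581428707779, 'cx': 282.9355672260693, 'cy': 211.28211484859426, 'pose': array([[-7.89691559e-02, -5.30303357e-01,  8.44122160e-01,
         1.50922858e+00],
       [ 9.96877056e-01, -4.20863221e-02,  6.68197382e-02,
         4.99908628e-02],
       [ 9.12655766e-05,  8.46762712e-01,  5.31970771e-01,
         6.80337373e-01],
       [ 0.00000000e+00,  0.00000000e+00,  0.00000000e+00,
         1.00000000e+00]])}
0.0187 {'t': 0.1, 'q': array([ 1.20090371,  0.47772469,  0.02233515,  1.55634682, -0.01148946,
        1.10928898, -0.0831264 ]), 'joint_vel': array([ 1.76309999e-03, -1.68344203e-03,  9.93031577e-06, -1.48409137e-03,
       -4.51861874e-04,  8.80482669e-04, -2.08087671e-03]), 'joint_torque': array([ 4.97780624e-03, -5.97752666e+01,  1.61392417e+00, -2.81952077e+01,
        1.28791112e-02,  5.06881275e-03,  8.23762264e-06]), 'eef_pos': array([ 0.17453934, -0.65145435,  0.20572039]), 'tool_rot': array([-8.02286279e-04,  9.91444641e-01,  1.30525292e-01, -1.68814598e-04]), 'contact_force': array([-0.59635328,  0.53178548,  0.62017589]), 'torque': array([-0.03129004,  0.02797075, -0.01200066]), 'grasp_force': 0.0, 'gripper_width': 0.9983499337663398}
```

View pics/top0.png

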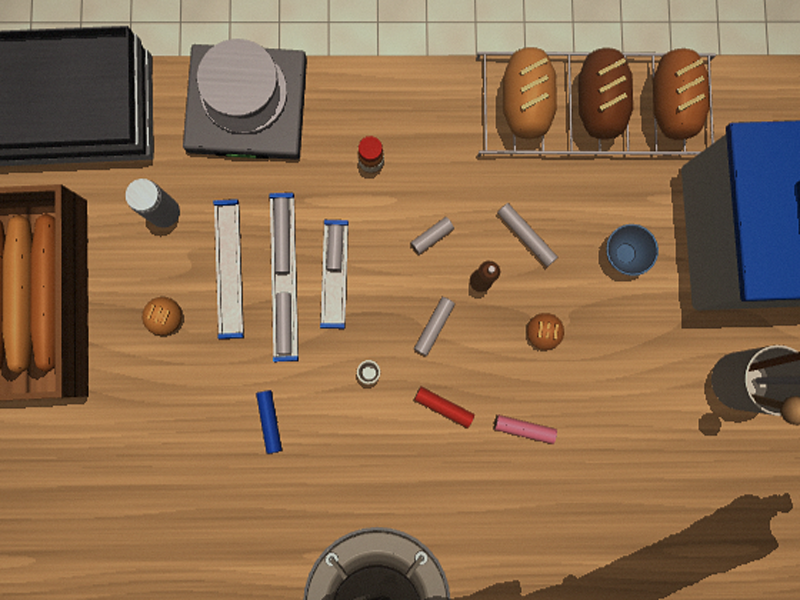

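View pics/scene0.png

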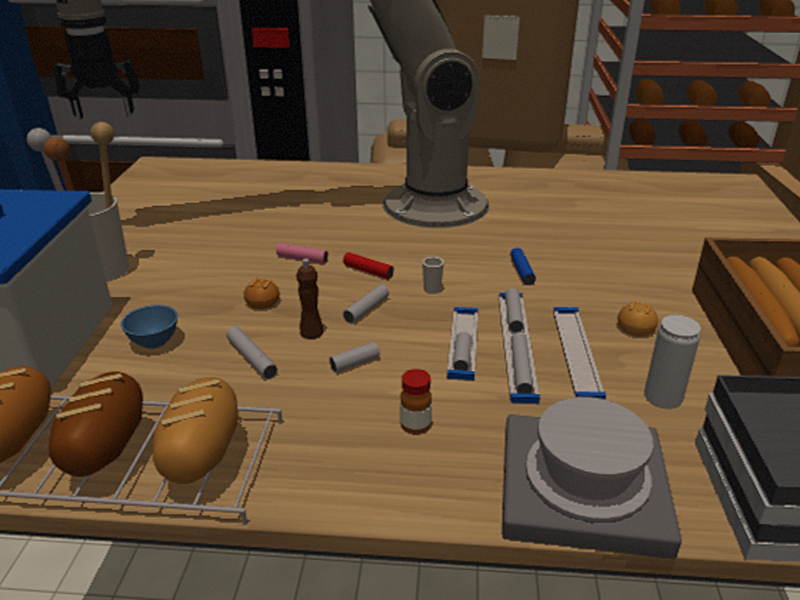

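The top view (800-px scale) shows the trays as columns: medium (228,268, empty), long (284,275, with medium_a at (284,322) and long_a at (282,235)) and short (334,273, with short_a at (334,245)). The loose forms are short_b (432,236), long_b (527,235) and medium_b (434,326). The pepper mill stands at (485,280). The blue, red and pink tubes are look-alikes.

```bash
cat > h.py <<'E'
import numpy as np, cv2
from station import bot, imaging
def world(d,uv,z):
    f=210/np.tan(np.radians(d["fov_y"]/2)); P=d["pose"]
    uv=np.atleast_2d(uv).astype(float)
    r=np.c_[(uv[:,0]-d["cx"])/f,-(uv[:,1]-d["cy"])/f,-np.ones(len(uv))]@P[:3,:3].T
    return P[:3,3]+r*((z-P[2,3])/r[:,2])[:,None]
def blob(d,mask,c,z,r=45):
    """centre, length, width, axis angle (deg, world) of the blob at full-res pixel c"""
    n,l=cv2.connectedComponents(mask.astype(np.uint8))
    x,y=map(int,c); k=l[y,x]
    if k==0: return None
    v,u=np.nonzero(l==k); w=world(d,np.c_[u,v],z)[:,:2]*1000
    (cx,cy),(a,b),t=cv2.minAreaRect(w.astype(np.float32))
    if b>a: a,b,t=b,a,t+90
    m=w.mean(0)
    return np.round([cx,cy,a,b,(t+90)%180-90,m[0],m[1],len(u)],1)
def masks(d):
    im=d["frame"]; hsv=cv2.cvtColor(im,cv2.COLOR_RGB2HSV)
    h,s,v=[hsv[...,i].astype(int) for i in range(3)]
    return (s<60)&(v>60)&(v<190),(s<60)&(v>190),(h>100)&(h<130)&(s>120),hsv
E
python3 - <<'E'
from h import *
d=imaging.read_camera("top"); g,w,b,hsv=masks(d)
k=.7
for n,c in dict(short_b=(432,236),long_b=(527,235),medium_b=(434,326)).items():
    print(n,blob(d,g,np.array(c)*k,.013), hsv[int(c[1]*k),int(c[0]*k)])
for n,c in dict(med_a=(284,322),long_a=(282,235),short_a=(334,245)).items(): print(n,blob(d,g,np.array(c)*k,.017),hsv[int(c[1]*k),int(c[0]*k)])
nb,l,st,ce=cv2.connectedComponentsWithStats(b.astype(np.uint8))
for i in range(1,nb):
    if 8<st[i,4]<300 and st[i,0]<260: print("blue",st[i],np.round(world(d,ce[i],.014)[0]*1000,1))
for n,c,z in [("mill",(492,268),.14),("egg",(368,373),.06),("roll_a",(545,331),.02),("roll_b",(162,316),.02),("jar",(370,148),.085),("shaker",(142,195),.13),("bowl",(632,250),.03)]:
    print(n,np.round(world(d,np.array(c)*k,z)[0]*1000))
x=cv2.resize(d["frame"][115:270,140:410,::-1],None,fx=2.9,fy=2.9,interpolation=cv2.INTER_CUBIC); cv2.imwrite("pics/crop.png",x)
E
```

```text
short_b [ 617.8 -100.9   77.2   23.9  -53.9  617.7 -101.   281. ] [ 10  35 174]
long_b [ 617.2 -265.3  128.4   25.    41.2  617.  -265.7  485. ] [  7  41 161]
medium_b [ 459.8 -101.7  102.6   24.5  -29.4  459.5 -101.2  379. ] [  8  33 179]
med_a None [ 12  24 190]
long_a [5.474e+02 1.569e+02 2.744e+02 3.450e+01 2.000e-01 5.511e+02 1.581e+02
 1.139e+03] [  9  26 185]
short_a [592.7  69.9  87.   34.6  -1.9 595.2  68.3 385. ] [ 11  33 169]
blue [189 135  17   4  53] [689.6 160.5  14. ]
blue [149 140  18   4  61] [677.3 258.2  14. ]
blue [227 154  17   4  49] [641.1  67.2  14. ]
blue [224 226  17   4  50] [460.8  73.6  14. ]
blue [153 233  17   4  57] [446.1 245.5  14. ]
blue [191 249  18   4  54] [405.8 152.8  14. ]
mill [ 539. -186.  140.]
egg [379.  11.  60.]
roll_a [ 447. -291.   20.]
roll_b [480. 360.  20.]
jar [750.   5.  85.]
shaker [662. 364. 130.]
bowl [ 585. -443.   30.]
```

View pics/crop.png

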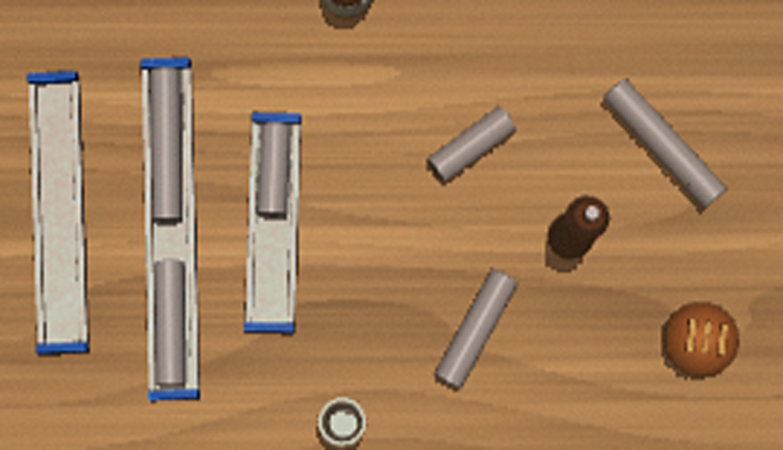

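>>> carry_out:
  targets: [0,22,42.3,0,-3.4,0,22,42.3,0,-3.4,0,22,42.3,0,-3.4,0,22,42.3,0,-3.4,0,22,42.3,0,-3.4,0,22,42.3,0,-3.4,0,22,42.3,0,-3.4,0,22,42.3,0,-3.4,0,22,42.3,0,-3.4,0,22,42.3,0,-3.4,0,22,42.3,0,-3.4,0,22,42.3,0,-3.4,0,22,42.3,0,-3.4,0,0,0,0,0,0,0,0,0,0]
  newtons: 40

```text
t: 1.65
eef_pos: [0.4608, -0.1011, 0.2064]
tool_rot: [0.0, 0.968, -0.25, -0.0]
contact_force: [-0.2, -1.7, 0.7]
gripper_width: 1.001
grasp_force: 0.0
```

```bash
cat >> h.py <<'E'
def yaw(o):
    w,x,y,z=o["tool_rot"]; return np.degrees(np.arctan2(2*(x*y+w*z),1-2*(y*y+z*z)))
def st(tx=None,ty=None,tz=None,ta=None):
    o=bot.get_obs(); p=o["eef_pos"]*1000
    print("t",round(o["t"],2),"p",np.round(p,1),"yaw",round(yaw(o),1),"w",round(o["gripper_width"]*85,1),"F",np.round(o["contact_force"],1),"g",round(o["grasp_force"],1),"q",np.round(o["q"],2))
    if tx is not None: print("go",np.round([tx-p[0],ty-p[1],tz-p[2],(ta-yaw(o)+90)%180-90],1))
E
python3 -c "
from h import *
st(460,-101.5,6,-29.4)
d=imaging.read_camera('top'); g,w,b,hsv=masks(d)
print('med_a',world(d,[198.2,226.2],.017)*1000)"
```

```text
t 1.65 p [ 460.8 -101.1  206.4] yaw -29.0 w 85.1 F [-0.2 -1.7  0.7] g 0.0 q [ 0.33  0.16 -0.27  2.01  0.05  0.98 -2.04]
go [  -0.8   -0.4 -200.4   -0.4]
med_a [[465.60089169 155.83905828  17.        ]]
```

>>> carry_out:
  targets: [0,-0.8,-0.4,-40,-0.4,0,0,0,-50,0,0,0,0,-50,0,0,0,0,-40,0,0,0,0,-20,0,0,0,0,0,0,255,0,0,0,0,255,0,0,0,0,255,0,0,0,0,255,0,0,0,0,255,0,0,0,0,255,0,0,0,0,255,0,0,0,0,255,0,0,0,0]
  newtons: 40

```text
t: 3.1
eef_pos: [0.4599, -0.1025, 0.0066]
tool_rot: [0.0, 0.967, -0.255, -0.0]
contact_force: [0.7, 1.0, -0.9]
gripper_width: 0.002
grasp_force: 0.0
```

```bash
python3 -c "
from h import *
st(617.6,255,180,3.1)"
```

```text
t 3.1 p [ 459.9 -102.5    6.6] yaw -29.6 w 0.2 F [ 0.7  1.  -0.9] g 0.0 q [ 0.26  0.47 -0.21  2.17  0.19  0.52 -2.18]
go [157.7 357.5 173.4  32.7]
```

>>> carry_out:
  targets: [0,0,0,30,0,0,0,0,50,0,0,0,0,50,0,0,0,0,40,0,0,50,0,0,0,0,0,50,0,0,0,0,50,0,0]

```text
t: 3.8
eef_pos: [0.511, -0.0023, 0.1768]
tool_rot: [-0.0, 0.966, -0.257, 0.0]
contact_force: [0.1, -0.0, -0.1]
gripper_width: 0.995
grasp_force: 0.0
```

```bash
python3 -c "
from h import *
d=imaging.read_camera('top'); g,w,b,hsv=masks(d)
d2=imaging.read_camera('scene')
x=np.vstack([cv2.resize(d['frame'][150:330,230:430],None,fx=2.2,fy=2.2),cv2.resize(d2['frame'][130:270,150:350],(440,200))])[:,:,::-1]
x=np.vstack([cv2.resize(d['frame'][150:300,230:430],(400,300)),cv2.resize(d2['frame'][140:290,150:350],(400,300))])[:,:,::-1]
cv2.imwrite('pics/a.png',x); st()
print(blob(d,g,np.array((434,326))*.7,.013))"
```

```text
t 3.9 p [509.9   5.6 176.9] yaw -29.0 w 85.2 F [-0.1 -1.   0.4] g 0.0 q [ 0.16  0.26 -0.34  1.96  0.1   0.94 -2.31]
None
```

View pics/a.png

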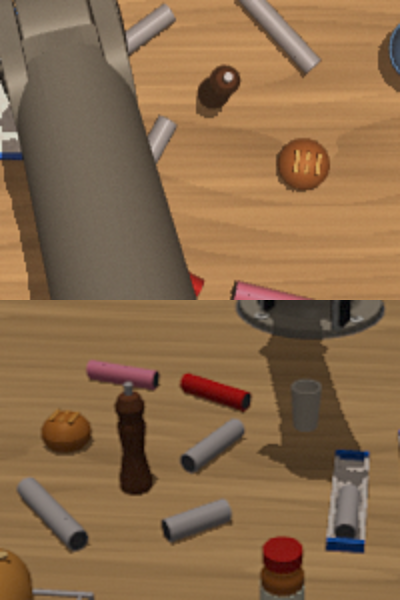

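The scene crop shows medium_b at about raw (256,212), close to where it was. The arm hides it in the top view, so I'll move clear and measure it.

>>> carry_out:
  targets: [0,20,45,0,0,0,20,45,0,0,0,10,45,0,0,0,0,45,0,0,0,0,45,0,0,0,0,0,0,0]

```text
t: 4.5
eef_pos: [0.5578, 0.2312, 0.1767]
tool_rot: [-0.002, 0.968, -0.25, -0.001]
contact_force: [-0.5, 0.7, 0.1]
gripper_width: 1.003
grasp_force: 0.0
```

```bash
python3 -c "
from h import *
d=imaging.read_camera('top'); g,w,b,hsv=masks(d); st()
n,l,s,c=cv2.connectedComponentsWithStats(g.astype(np.uint8))
for i in range(1,n):
    if 200<s[i,4]<700: print(blob(d,l==i,np.argwhere(l==i)[len(np.argwhere(l==i))//2][::-1],.013))
d2=imaging.read_camera('scene'); g2=masks(d2)[0]
print('scene',blob(d2,g2,(256,212),.013), 'before', end=' ')
d2['frame']=cv2.imread('scene_raw.png')[:,:,::-1].copy(); print(blob(d2,masks(d2)[0],(256,212),.013))
"
```

```text
t 4.55 p [558.6 226.8 176.4] yaw -29.2 w 85.0 F [ 0.7 -0.6  0.4] g 0.0 q [-0.19  0.42 -0.39  1.74  0.18  1.01 -2.73]
[ 995.5 -138.2  234.7  106.3   84.9  987.6 -155.5  263. ]
[5.771e+02 1.597e+02 2.169e+02 2.970e+01 4.000e-01 5.930e+02 1.594e+02
 6.780e+02]
[ 617.2 -265.3  128.4   25.    41.2  616.7 -265.3  420. ]
[601.1 404.7 166.6  43.2  36.9 600.8 412.2 458. ]
[ 617.8 -100.9   77.3   23.9  -53.4  617.7 -101.1  252. ]
[ 5.931e+02  7.020e+01  8.760e+01  3.210e+01 -2.000e-01  5.953e+02
  6.880e+01  3.580e+02]
[ 459.8 -101.5  102.9   24.4  -29.6  459.5 -101.2  356. ]
[ 360.  -686.7   94.5   48.4  -77.6  368.1 -685.   258. ]
[297.1 154.1 119.   85.4 -45.3 292.9 158.9 572. ]
[ 83.4 -37.4  78.2  44.8  33.7  83.  -36.4 367. ]
scene [450.9 -96.4 113.7  34.7 -29.9 451.1 -98.4 274. ] before [449.9 -98.3 113.8  30.6 -29.5 450.9 -98.6 269. ]
```

medium_b has not moved at all, so the fingers met nothing. I'll repeat the grasp and take pictures of the fingers.

>>> carry_out:
  targets: [0,-12.3,-41,0,0,0,-12.3,-41,0,0,0,-12.3,-41,0,0,0,-12.3,-41,0,0,0,-12.3,-41,0,0,0,-12.3,-41,0,0,0,-12.3,-41,0,0,0,-12.3,-41,0,0,0,0,0,-50,0,0,0,0,-50,0,0,0,0,-50,0,0,0,0,-20,0,0,0,0,0,0]

```text
t: 5.9
eef_pos: [0.4579, -0.1069, 0.004]
tool_rot: [0.001, 0.967, -0.257, -0.003]
contact_force: [0.1, -0.6, 0.8]
gripper_width: 1.0
grasp_force: 0.0
```

```bash
python3 -c "
from h import *
d=imaging.read_camera('scene'); cv2.imwrite('s1.png',d['frame'][:,:,::-1]); st()
d=imaging.read_camera('top'); cv2.imwrite('t1.png',d['frame'][:,:,::-1])"
```

```text
t 5.95 p [ 459.8 -106.9    5.8] yaw -29.7 w 85.2 F [ 0.5 -0.1 -0.3] g 0.0 q [ 0.28  0.47 -0.22  2.17  0.2   0.53 -2.18]
```

>>> carry_out:
  targets: [80,0,0,0,0,80,0,0,0,0,140,0,0,0,0,140,0,0,0,0,180,0,0,0,0,180,0,0,0,0]
  newtons: 30

```text
t: 6.6
eef_pos: [0.4616, -0.1055, 0.0067]
tool_rot: [0.0, 0.967, -0.255, 0.0]
contact_force: [0.1, 0.1, 0.0]
gripper_width: 0.291
grasp_force: 0.0
```

```bash
python3 -c "
from h import *
d=imaging.read_camera('scene'); st()
a=cv2.imread('s1.png')[110:260,170:350]; t=cv2.imread('t1.png')[150:300,230:410]; b=d['frame'][110:260,170:350,::-1]; t2=imaging.read_camera('top')['frame'][150:300,230:410,::-1]
cv2.imwrite('pics/b.png',cv2.resize(np.vstack([np.hstack([a,b]),np.hstack([t,t2])]),None,fx=2,fy=2,interpolation=cv2.INTER_CUBIC))"
```

```text
t 6.65 p [ 461.5 -105.5    6.7] yaw -29.6 w 25.3 F [0.3 0.9 0.5] g 0.0 q [ 0.28  0.47 -0.22  2.16  0.2   0.53 -2.18]
```

View pics/b.png

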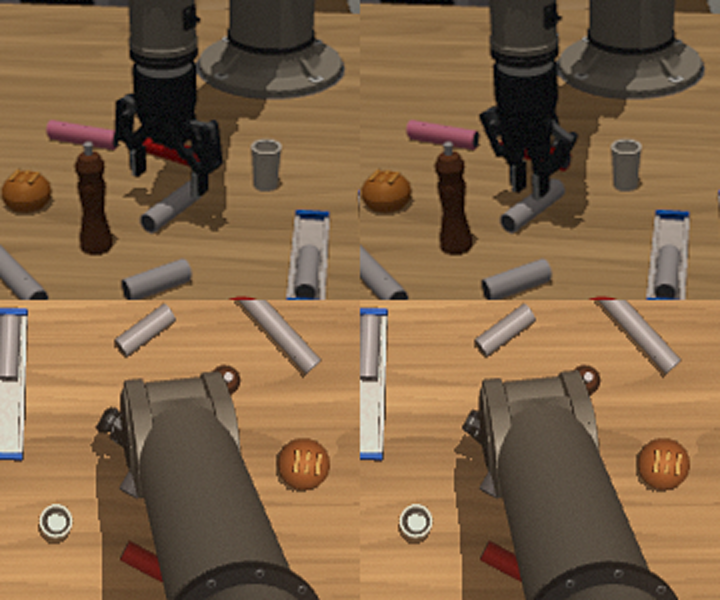

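The fingers sit visibly above the tube, so the true tip height is more than 20 mm above the reported z. I'll find the offset with a gentle touch on bare bench.

>>> carry_out:
  targets: [255,0,20,10,0,255,0,40,0,0,255,0,0,0,0,255,0,0,-10,0,255,0,0,0,0,255,0,0,-5,0,255,0,0,-5,0,255,0,0,-2,0,255,0,0,-2,0,255,0,0,-2,0]

```text
t: 7.7
eef_pos: [0.4616, -0.0457, -0.0096]
tool_rot: [0.0, 0.967, -0.256, 0.0]
contact_force: [1.1, 0.4, 0.4]
gripper_width: -0.004
grasp_force: 0.0
```

>>> carry_out:
  targets: [255,0,0,-2,0,255,0,0,0,0]

```text
t: 7.9
eef_pos: [0.4614, -0.0455, -0.0116]
tool_rot: [0.0, 0.967, -0.255, -0.0]
contact_force: [0.2, -1.0, 0.8]
gripper_width: -0.003
grasp_force: 0.0
```

>>> carry_out:
  targets: [255,0,0,-2,0,255,0,0,0,0]

```text
t: 8.1
eef_pos: [0.4615, -0.0455, -0.0135]
tool_rot: [0.0, 0.967, -0.255, -0.0]
contact_force: [0.2, 0.5, -0.4]
gripper_width: 0.001
grasp_force: 0.0
```

>>> carry_out:
  targets: [255,0,0,-2,0,255,0,0,-2,0,255,0,0,0,0]

```text
t: 8.4
eef_pos: [0.4613, -0.0455, -0.0177]
tool_rot: [0.0, 0.967, -0.255, -0.0]
contact_force: [0.5, -0.2, 0.5]
gripper_width: -0.0
grasp_force: 0.0
```

>>> carry_out:
  targets: [255,0,0,-2,0,255,0,0,0,0]

```text
t: 8.6
eef_pos: [0.4614, -0.0455, -0.0196]
tool_rot: [0.0, 0.967, -0.255, -0.0]
contact_force: [0.0, -0.7, 0.3]
gripper_width: -0.004
grasp_force: 0.0
```

>>> carry_out:
  targets: [255,0,0,-2,0,255,0,0,0,0]

```text
t: 8.8
eef_pos: [0.4614, -0.0455, -0.0216]
tool_rot: [0.0, 0.967, -0.255, -0.0]
contact_force: [0.2, 0.5, 0.3]
gripper_width: -0.002
grasp_force: 0.0
```

>>> carry_out:
  targets: [255,0,0,-1.5,0,255,0,0,0,0]

```text
t: 9.0
eef_pos: [0.4614, -0.0455, -0.023]
tool_rot: [0.0, 0.967, -0.255, -0.0]
contact_force: [0.1, -0.7, 0.3]
gripper_width: 0.0
grasp_force: 0.0
```

```bash
cat >> h.py <<'E'
def proj(d,p):
    P=d["pose"]; f=210/np.tan(np.radians(d["fov_y"]/2)); c=P[:3,:3].T@(np.array(p)-P[:3,3])
    return np.array([d["cx"]-f*c[0]/c[2], d["cy"]+f*c[1]/c[2]])
E
python3 -c "
from h import *
d=imaging.read_camera('scene'); st(); p=bot.get_obs()['eef_pos']
im=cv2.resize(d['frame'][100:250,190:340,::-1],None,fx=4,fy=4,interpolation=cv2.INTER_CUBIC)
for z in (p[2],.0,.02,.04):
    u=proj(d,[p[0],p[1],z]); print(z,u); cv2.circle(im,tuple(int(t) for t in (u-[190,100]+.5)*4),3,(0,0,255),-1)
cv2.imwrite('pics/c.png',im)"
```

```text
t 9.05 p [461.5 -45.5 -23. ] yaw -29.6 w 0.1 F [ 0.  -0.3 -0.3] g 0.0 q [ 0.13  0.52 -0.2   2.2   0.23  0.45 -2.34]
-0.02296814511061327 [277.98827879 225.40905464]
0.0 [277.94086041 217.81308009]
0.02 [277.89881001 211.07700456]
0.04 [277.85603302 204.22453555]
```

View pics/c.png

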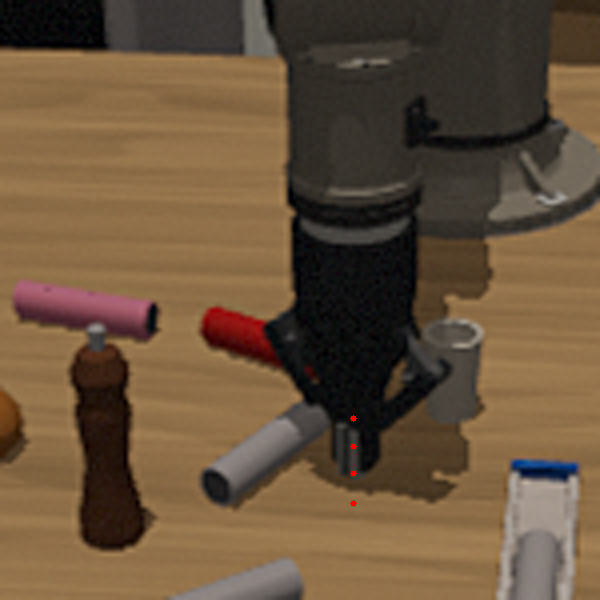

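The closed tips appear at raw (279,218), which matches z≈0 while the report reads −23. The xy position agrees. I'll touch down fully.

>>> carry_out:
  targets: [255,0,0,-1,0,255,0,0,0,0]

```text
t: 9.25
eef_pos: [0.4615, -0.0455, -0.024]
tool_rot: [0.0, 0.967, -0.255, -0.0]
contact_force: [-0.6, 0.1, -0.7]
gripper_width: 0.002
grasp_force: 0.0
```

>>> carry_out:
  targets: [255,0,0,-1,0,255,0,0,0,0]

```text
t: 9.45
eef_pos: [0.4616, -0.0455, -0.0246]
tool_rot: [0.0, 0.967, -0.255, 0.0]
contact_force: [-1.2, 0.7, 4.9]
gripper_width: 0.003
grasp_force: 2.6
```

>>> carry_out:
  targets: [255,0,0,-1,0,255,0,0,0,0]

```text
t: 9.65
eef_pos: [0.4617, -0.0455, -0.0247]
tool_rot: [0.0, 0.967, -0.255, 0.0]
contact_force: [-5.6, 0.7, 20.1]
gripper_width: -0.001
grasp_force: 10.2
```

Contact with the bench comes at reported z = −24.6, so true tip height is reported z + 24.6. Now I'll grasp medium_b.

>>> carry_out:
  targets: [0,0,0,40,0,0,0,0,30,0,0,-1.5,-28,0,0,0,0,-28,0,0,0,0,0,0,0,0,0,0,-40,0,0,0,0,-22,0,0,0,0,0,0,255,0,0,0,0,255,0,0,0,0,255,0,0,0,0,255,0,0,0,0,255,0,0,0,0,255,0,0,0,0,255,0,0,0,0]
  newtons: 50

```text
t: 11.15
eef_pos: [0.4607, -0.1017, -0.0168]
tool_rot: [0.0, 0.967, -0.256, 0.001]
contact_force: [-1.8, 0.1, 8.6]
gripper_width: 0.281
grasp_force: 48.7
```

```bash
python3 -c "
from h import *
st(617.6,255,-14,3.1)"
```

```text
t 11.15 p [ 460.7 -101.7  -16.8] yaw -29.6 w 23.9 F [-1.8  0.1  8.6] g 48.7 q [ 0.25  0.51 -0.2   2.18  0.22  0.47 -2.21]
go [156.9 356.7   2.8  32.7]
```

>>> carry_out:
  targets: [100,0,0,0,0,100,0,0,0,0,100,0,0,-3,0,100,0,0,-2,0,100,0,0,0,0,255,0,0,0,0,255,0,0,0,0,255,0,0,0,0,255,0,0,0,0,255,0,0,0,0]
  newtons: 50

```text
t: 12.15
eef_pos: [0.4601, -0.1015, -0.0227]
tool_rot: [0.0, 0.967, -0.255, 0.0]
contact_force: [-1.8, -0.7, 4.6]
gripper_width: 0.283
grasp_force: 49.1
```

```bash
python3 -c "
from h import *
st()"
```

```text
t 12.15 p [ 460.1 -101.5  -22.7] yaw -29.6 w 24.1 F [-1.8 -0.7  4.6] g 49.1 q [ 0.25  0.52 -0.2   2.18  0.22  0.46 -2.21]
```

>>> carry_out:
  targets: [100,0,0,0,0,100,0,0,0,0,100,0,0,5,0,100,0,0,0,0,255,0,0,0,0,255,0,0,0,0,255,0,0,0,0,255,0,0,0,0,255,0,0,50,0,255,0,0,50,0,255,0,0,50,0,255,0,0,0,0]
  newtons: 50

```text
t: 13.35
eef_pos: [0.4645, -0.102, 0.1382]
tool_rot: [-0.0, 0.967, -0.256, 0.006]
contact_force: [-0.1, 0.3, -1.0]
gripper_width: 0.283
grasp_force: 49.5
```

```bash
python3 -c "
from h import *
st(617.6,255,-14,3.1)"
```

```text
t 13.35 p [ 464.5 -102.   138.2] yaw -29.6 w 24.0 F [-0.1  0.3 -1. ] g 49.5 q [ 0.33  0.25 -0.28  2.08  0.1   0.81 -2.1 ]
go [ 153.1  357.  -152.2   32.7]
```

>>> carry_out:
  targets: [255,19.7,44.5,0,4.1,255,19.7,44.5,0,4.1,255,19.7,44.5,0,4.1,255,19.7,44.5,0,4.1,255,19.7,44.5,0,4.1,255,19.7,44.5,0,4.1,255,19.7,44.5,0,4.1,255,19.7,44.5,0,4.1,255,0,0,-40,0,255,0,0,-40,0,255,0,0,-30,0,255,0,0,0,0,255,0,0,0,0]

```text
t: 14.65
eef_pos: [0.6172, 0.2544, 0.0218]
tool_rot: [0.0, 1.0, 0.028, -0.001]
contact_force: [0.3, 0.6, -0.1]
gripper_width: 0.283
grasp_force: 49.5
```

```bash
python3 -c "
from h import *
st(617.6,255,-14,3.1)"
```

```text
t 14.65 p [617.2 254.4  21.8] yaw 3.2 w 24.0 F [ 0.3  0.6 -0.1] g 49.5 q [-0.2   0.71 -0.41  1.68  0.36  0.83 -2.28]
go [  0.4   0.6 -35.8  -0.1]
```

>>> carry_out:
  targets: [255,0.4,0.6,-20,0,255,0,0,-10,0,255,0,0,-3,0,255,0,0,0,0,255,0,0,-2,0,255,0,0,0,0]

```text
t: 15.25
eef_pos: [0.6184, 0.2552, -0.0123]
tool_rot: [-0.0, 1.0, 0.028, 0.0]
contact_force: [0.6, -0.3, -0.7]
gripper_width: 0.284
grasp_force: 49.5
```

>>> carry_out:
  targets: [255,0,0,-1,0,255,0,0,0,0]

```text
t: 15.45
eef_pos: [0.6184, 0.2552, -0.0135]
tool_rot: [-0.0, 1.0, 0.028, 0.0]
contact_force: [-0.0, 0.0, 0.1]
gripper_width: 0.282
grasp_force: 49.9
```

>>> carry_out:
  targets: [255,0,0,-1,0,255,0,0,0,0]

```text
t: 15.65
eef_pos: [0.6184, 0.2552, -0.0135]
tool_rot: [0.0, 1.0, 0.028, 0.0]
contact_force: [-3.6, -1.5, 9.0]
gripper_width: 0.279
grasp_force: 50.7
```

>>> carry_out:
  targets: [110,0,0,0,0,110,0,0,0,0,110,0,0,0,0,110,0,0,30,0,110,0,0,50,0,50,-38.2,-24.8,0,0,50,-38.2,-24.8,0,-1.7,50,-38.2,-24.8,0,0,50,-38.2,-24.8,0,0,50,0,0,0,0,50,0,0,0,0]

```text
t: 16.75
eef_pos: [0.4648, 0.1552, 0.0653]
tool_rot: [0.0, 1.0, 0.013, 0.0]
contact_force: [0.1, 0.2, 0.8]
gripper_width: 0.801
grasp_force: 0.0
```

```bash
python3 -c "
from h import *
st(465.6,155.0,-14,1.5)
d=imaging.read_camera('top'); cv2.imwrite('pics/d.png',cv2.resize(d['frame'][120:270,130:330,::-1],None,fx=3,fy=3,interpolation=cv2.INTER_CUBIC))"
```

```text
t 16.75 p [464.8 155.2  65.3] yaw 1.5 w 68.1 F [0.1 0.2 0.8] g 0.0 q [-0.06  0.41 -0.47  2.09  0.29  0.7  -2.26]
go [  0.8  -0.2 -79.3   0. ]
```

View pics/d.png

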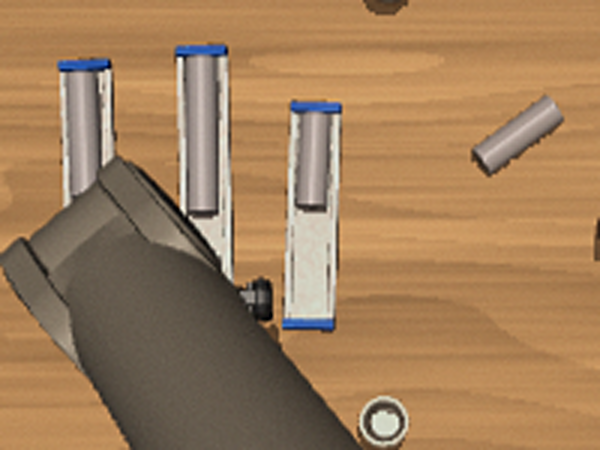

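medium_b lies in the medium tray, in the column at about (85,130) of the crop. Next is medium_a.

>>> carry_out:
  targets: [50,0.8,0,-40,0,50,0,0,-30,0,50,0,0,-9,0,50,0,0,0,0,255,0,0,0,0,255,0,0,0,0,255,0,0,0,0,255,0,0,0,0,255,0,0,0,0,255,0,0,40,0,255,0,0,40,0,255,0,0,0,0,255,0,0,0,0]

```text
t: 18.1
eef_pos: [0.467, 0.1559, 0.0675]
tool_rot: [-0.0, 1.0, 0.013, 0.002]
contact_force: [-0.8, -0.3, -1.0]
gripper_width: 0.282
grasp_force: 49.8
```

```bash
python3 -c "
from h import *
st(505.5,248.8,-14,3.1)"
```

```text
t 18.1 p [467.  155.9  67.5] yaw 1.5 w 23.9 F [-0.8 -0.3 -1. ] g 49.8 q [-0.05  0.41 -0.48  2.08  0.29  0.71 -2.26]
go [ 38.5  92.9 -81.5   1.6]
```

>>> carry_out:
  targets: [255,19.2,46.5,0,0.8,255,19.2,46.5,0,0.8,255,0,0,0,0,255,0,0,-40,0,255,0,0,-25,0,255,0,0,-10,0,255,0,0,-3,0,255,0,0,0,0,255,0,0,-2,0,255,0,0,0,0]

```text
t: 19.1
eef_pos: [0.5049, 0.2492, -0.0104]
tool_rot: [0.0, 1.0, 0.027, 0.001]
contact_force: [-8.3, -5.2, 38.2]
gripper_width: 0.285
grasp_force: 57.4
```

```bash
python3 -c "
from h import *
st(505.5,248.8,-14,3.1)"
```

```text
t 19.1 p [504.9 249.2 -10.4] yaw 3.1 w 24.2 F [-8.3 -5.2 38.2] g 57.4 q [-0.25  0.63 -0.42  1.95  0.41  0.64 -2.44]
go [ 0.6 -0.4 -3.6  0. ]
```

>>> carry_out:
  targets: [255,0,0,4,0,255,0,0,0,0]

```text
t: 19.3
eef_pos: [0.5045, 0.2487, -0.0093]
tool_rot: [-0.0, 1.0, 0.027, 0.001]
contact_force: [-0.1, 0.5, 3.6]
gripper_width: 0.28
grasp_force: 53.2
```

```bash
python3 -c "
from h import *
st()
d=imaging.read_camera('scene'); cv2.imwrite('pics/e.png',cv2.resize(d['frame'][150:300,340:460,::-1],None,fx=4,fy=4,interpolation=cv2.INTER_CUBIC))"
```

```text
t 19.3 p [504.5 248.7  -9.3] yaw 3.1 w 23.8 F [-0.1  0.5  3.6] g 53.2 q [-0.25  0.62 -0.42  1.95  0.41  0.65 -2.44]
```

View pics/e.png

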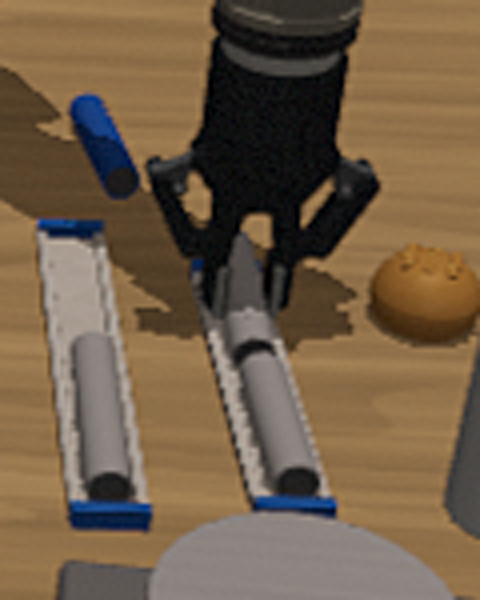

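medium_a's +x end shows a clear gap to medium_b, so its −x end is probably resting on the end stop. I'll shift it about 6 mm towards +x and lower it again.

>>> carry_out:
  targets: [255,0,0,15,0,255,7,0.4,0,0,255,0,0,0,0,255,0,0,-10,0,255,0,0,-4,0,255,0,0,-3,0,255,0,0,0,0]

```text
t: 20.05
eef_pos: [0.51, 0.2482, -0.0125]
tool_rot: [0.001, 1.0, 0.027, -0.001]
contact_force: [-3.3, -2.8, 9.1]
gripper_width: 0.281
grasp_force: 53.8
```

```bash
python3 -c "
from h import *
st(505.5,248.8,-14,3.1)"
```

```text
t 20.05 p [510.  248.2 -12.5] yaw 3.1 w 23.9 F [-3.3 -2.8  9.1] g 53.8 q [-0.24  0.64 -0.42  1.94  0.41  0.65 -2.43]
go [-4.5  0.6 -1.5 -0. ]
```

>>> carry_out:
  targets: [110,0,0,0,0,110,0,0,0,0,110,0,0,0,0,110,0,0,30,0,50,0,0,50,0,0,0,0,50,0,0,9.7,-46.7,50,3.4,0,9.7,-46.7,0,3.4,0,9.7,-46.7,0,3.4,0,9.7,-46.7,0,3.4,0,9.7,-46.7,0,3.5,0,9.7,-46.7,0,3.5,0,9.7,-46.7,0,3.5,0,9.7,-46.7,0,3.5,0,9.7,-46.7,0,3.5,0,9.7,-46.7,0,3.5,0,9.7,-46.7,0,3.5,0,0,0,0,0,0,0,0,0,0]

```text
t: 21.95
eef_pos: [0.6146, -0.2537, 0.1534]
tool_rot: [-0.0, 0.937, 0.35, -0.0]
contact_force: [-0.7, 0.6, 0.4]
gripper_width: 0.998
grasp_force: 0.0
```

```bash
python3 -c "
from h import *
st(617.2,-265.3,-18,41.2)
d=imaging.read_camera('top'); cv2.imwrite('pics/f.png',cv2.resize(np.hstack([d['frame'][120:270,130:250,::-1],imaging.read_camera('scene')['frame'][180:330,330:450,::-1]]),None,fx=3.3,fy=3.3,interpolation=cv2.INTER_CUBIC))"
```

```text
t 21.95 p [ 614.6 -253.7  153.4] yaw 41.0 w 84.9 F [-0.7  0.6  0.4] g 0.0 q [ 0.65  0.56 -0.51  1.6   0.3   1.06 -0.79]
go [   2.6  -11.6 -171.4    0.2]
```

View pics/f.png

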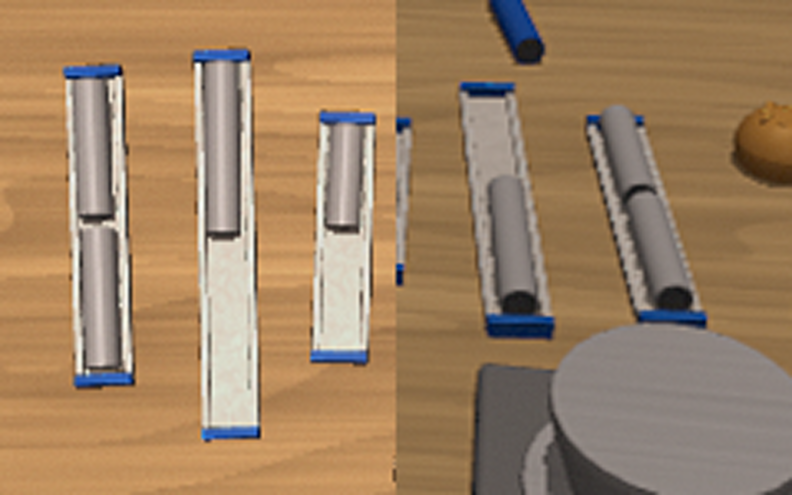

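medium_b (93,148) and medium_a (100,298) both lie in the medium tray with a small gap between them. I'll check that medium_a is flat numerically while fetching long_b.

>>> carry_out:
  targets: [0,2.6,-11.6,-40,0.2,0,0,0,-50,0,0,0,0,-50,0,0,0,0,-25,0,0,0,0,-6,0,0,0,0,0,0,255,0,0,0,0,255,0,0,0,0,255,0,0,0,0,255,0,0,0,0,255,0,0,0,0,255,0,0,0,0]

```text
t: 23.25
eef_pos: [0.6185, -0.2641, -0.0155]
tool_rot: [0.001, 0.936, 0.353, 0.001]
contact_force: [-0.9, 1.0, 6.6]
gripper_width: 0.28
grasp_force: 49.2
```

```bash
python3 -c "
from h import *
st(617.2,-265.3,-18,41.2)
d=imaging.read_camera('top'); e=imaging.read_camera('scene')
for n,u in (('ma-',(160.6,231.5)),('ma+',(159.4,189.1)),('mb-',(159,186)),('mb+',(157.5,143.5))): print(n,np.round(world(d,u,.017)[0]*1000,1))
p=world(d,(160.6,231.5),.03)[0]
for z in (.03,.035,.04): print(z,proj(e,[p[0],p[1],z]))
"
```

```text
t 23.25 p [ 618.5 -264.1  -15.5] yaw 41.4 w 23.8 F [-0.9  1.   6.6] g 49.2 q [ 0.61  0.77 -0.43  1.68  0.42  0.79 -0.86]
go [-1.3 -1.2 -2.5 -0.2]
ma- [453.6 246.7  17. ]
ma+ [557.5 250.9  17. ]
mb- [565.2 252.   17. ]
mb+ [671.3 257.   17. ]
0.03 [395.56011774 210.69825328]
0.035 [395.80541101 208.97127907]
0.04 [396.05177428 207.23677156]
```

>>> carry_out:
  targets: [255,0,0,40,0,255,0,0,45,0,255,0,0,45,0,255,0,0,40,0,255,0,0,0,0,255,0,37.5,0,-3.7,255,0,37.5,0,-3.7,255,0,37.5,0,-3.7,255,0,37.5,0,-3.7,255,0,37.5,0,-3.7,255,0,37.5,0,-3.7,255,-27.2,38.8,0,-3.6,255,-27.2,38.8,0,-3.6,255,-27.2,38.8,0,-3.6,255,-27.2,38.8,0,-3.6,255,-27.2,38.8,0,-3.3,255,0,0,0,0,255,0,0,0,0]

```text
t: 25.15
eef_pos: [0.481, 0.1561, 0.1531]
tool_rot: [0.0, 1.0, 0.015, -0.0]
contact_force: [0.4, -0.6, -0.9]
gripper_width: 0.28
grasp_force: 49.5
```

```bash
python3 -c "
from h import *
st(482.5,154.9,-9,1.5)"
```

```text
t 25.15 p [481.  156.1 153.1] yaw 1.7 w 23.8 F [ 0.4 -0.6 -0.9] g 49.5 q [ 0.    0.31 -0.52  1.98  0.19  0.9  -2.16]
go [   1.5   -1.2 -162.1   -0.2]
```

>>> carry_out:
  targets: [255,1.5,-1.2,-50,-0.2,255,0,0,-50,0,255,0,0,-40,0,255,0,0,-14,0,255,0,0,-6,0,255,0,0,0,0,255,0,0,-2,0,255,0,0,-2,0,255,0,0,0,0]

```text
t: 26.05
eef_pos: [0.4841, 0.1543, -0.0098]
tool_rot: [-0.0, 1.0, 0.011, 0.001]
contact_force: [0.4, 0.2, -1.6]
gripper_width: 0.277
grasp_force: 49.5
```

```bash
python3 -c "
from h import *
st(482.5,154.9,-12,1.5)"
```

```text
t 26.05 p [484.1 154.3  -9.8] yaw 1.3 w 23.6 F [ 0.4  0.2 -1.6] g 49.5 q [-0.11  0.56 -0.4   2.08  0.4   0.57 -2.34]
go [-1.6  0.6 -2.2  0.2]
```

>>> carry_out:
  targets: [255,-1,0.4,-1,0,255,0,0,-1.5,0,255,0,0,0,0,255,0,0,0,0]

```text
t: 26.45
eef_pos: [0.4827, 0.1547, -0.0116]
tool_rot: [0.0, 1.0, 0.011, 0.001]
contact_force: [-4.7, -1.9, 18.4]
gripper_width: 0.283
grasp_force: 51.6
```

>>> carry_out:
  targets: [110,0,0,0,0,110,0,0,0,0,110,0,0,0,0,110,0,0,30,0,50,0,0,50,0,0,0,0,30,0,0,15,-28.4,0,-6.1,0,15,-28.4,0,-6.1,0,15,-28.4,0,-6.1,0,15,-28.4,0,-6.1,0,15,-28.4,0,-6.1,0,15,-28.4,0,-6.1,0,15,-28.4,0,-6.1,0,15,-28.4,0,-6.1,0,15,-28.4,0,-6.1,0,0,0,0,0,0,0,0,0,0]

```text
t: 28.15
eef_pos: [0.617, -0.1015, 0.0963]
tool_rot: [0.0, 0.892, -0.451, -0.0]
contact_force: [-0.7, -0.6, 0.1]
gripper_width: 1.002
grasp_force: 0.0
```

```bash
python3 -c "
from h import *
st(617.7,-100.9,-18,-53.6)
d=imaging.read_camera('top'); cv2.imwrite('pics/g.png',cv2.resize(np.hstack([d['frame'][120:270,130:250,::-1],imaging.read_camera('scene')['frame'][180:330,330:450,::-1]]),None,fx=3.3,fy=3.3,interpolation=cv2.INTER_CUBIC))"
```

```text
t 28.15 p [ 617.  -101.5   96.3] yaw -53.6 w 85.2 F [-0.7 -0.6  0.1] g 0.0 q [ 0.21  0.52 -0.19  1.76  0.13  0.87 -2.55]
go [   0.7    0.6 -114.3    0. ]
```

>>> carry_out:
  targets: [0,0.7,0.6,-50,0,0,0,0,-45,0,0,0,0,-19,0,0,0,0,0,0,0,0,0,0,0,255,0,0,0,0,255,0,0,0,0,255,0,0,0,0,255,0,0,0,0,255,0,0,0,0,255,0,0,0,0,255,0,0,50,0,255,0,0,50,0,255,0,0,0,0]

```text
t: 29.65
eef_pos: [0.6232, -0.1009, 0.0901]
tool_rot: [-0.002, 0.892, -0.451, 0.006]
contact_force: [1.2, -0.0, -0.5]
gripper_width: 0.281
grasp_force: 49.6
```

```bash
python3 -c "
from h import *
st(510,71.8,-9,-2)"
```

```text
t 29.65 p [ 623.2 -100.9   90.1] yaw -53.6 w 23.9 F [ 1.2 -0.  -0.5] g 49.6 q [ 0.21  0.53 -0.19  1.76  0.13  0.85 -2.56]
go [-113.2  172.7  -99.1   51.6]
```

View pics/g.png

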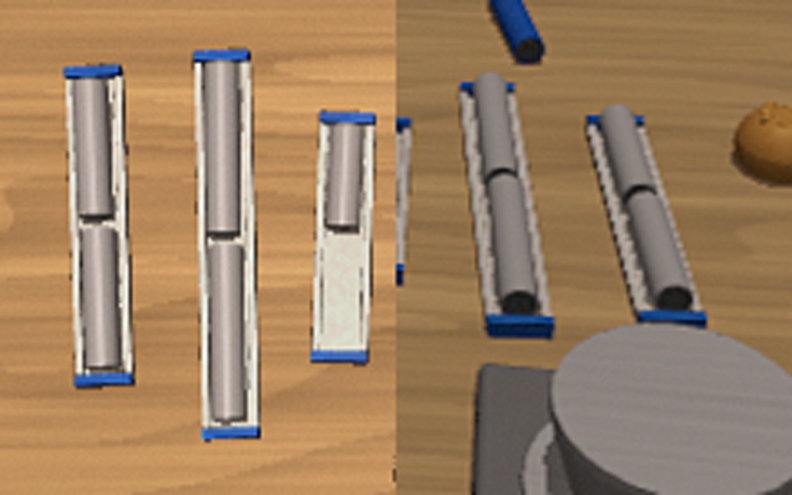

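Both long forms are in place, at (222,148) and (227,330) of the crop. short_b is in the gripper.

>>> carry_out:
  targets: [255,-13.5,21.6,0,6.4,255,-13.5,21.6,0,6.4,255,-13.5,21.6,0,6.4,255,-13.5,21.6,0,6.4,255,-13.5,21.6,0,6.4,255,-13.5,21.6,0,6.4,255,-13.5,21.6,0,6.4,255,-13.5,21.6,0,6.4,255,0,0,-40,0,255,0,0,0,0,255,0,0,0,0]

```text
t: 30.75
eef_pos: [0.5094, 0.0717, 0.0426]
tool_rot: [0.0, 1.0, -0.021, -0.001]
contact_force: [0.1, -0.9, 0.7]
gripper_width: 0.281
grasp_force: 49.6
```

```bash
python3 -c "
from h import *
st(510,71.8,-9,-2)"
```

```text
t 30.75 p [509.4  71.7  42.6] yaw -2.4 w 23.9 F [ 0.1 -0.9  0.7] g 49.6 q [ 0.09  0.48 -0.43  2.04  0.31  0.68 -2.16]
go [  0.6   0.1 -51.6   0.4]
```

>>> carry_out:
  targets: [255,0.6,0,-35,0.4,255,0,0,-14,0,255,0,0,0,0,255,0,0,-2,0,255,0,0,-2,0,255,0,0,0,0,255,0,0,0,0]

```text
t: 31.45
eef_pos: [0.511, 0.0724, -0.0095]
tool_rot: [-0.0, 1.0, -0.018, 0.0]
contact_force: [0.6, -0.3, -0.9]
gripper_width: 0.277
grasp_force: 49.6
```

>>> carry_out:
  targets: [255,0,0,-1.5,0,255,0,0,-1.5,0,255,0,0,0,0]

```text
t: 31.75
eef_pos: [0.5109, 0.0724, -0.0123]
tool_rot: [0.0, 1.0, -0.017, 0.0]
contact_force: [-3.7, -0.6, 10.5]
gripper_width: 0.279
grasp_force: 50.8
```

>>> carry_out:
  targets: [110,0,0,0,0,110,0,0,0,0,110,0,0,0,0,110,0,0,30,0,50,0,0,50,0,0,0,0,50,0,0,0,0,30,0,0,10,-45,0,0,0,10,-45,0,0,0,10,-45,0,0,0,10,-45,0,0,0,0,0,0,0,0,0,0,0,0]

```text
t: 33.05
eef_pos: [0.5503, -0.1088, 0.1464]
tool_rot: [-0.0, 1.0, -0.019, -0.0]
contact_force: [0.1, 1.0, 0.0]
gripper_width: 1.001
grasp_force: 0.0
```

```bash
python3 -c "
from h import *
st()
d=imaging.read_camera('top'); cv2.imwrite('pics/i.png',cv2.resize(np.hstack([d['frame'][120:270,130:250,::-1],imaging.read_camera('scene')['frame'][180:330,300:430,::-1]]),None,fx=3.1,fy=3.1,interpolation=cv2.INTER_CUBIC))"
```

```text
t 33.05 p [ 550.3 -108.8  146.4] yaw -2.2 w 85.1 F [0.1 1.  0. ] g 0.0 q [ 0.42  0.39 -0.42  1.87  0.2   0.92 -1.7 ]
```

View pics/i.png

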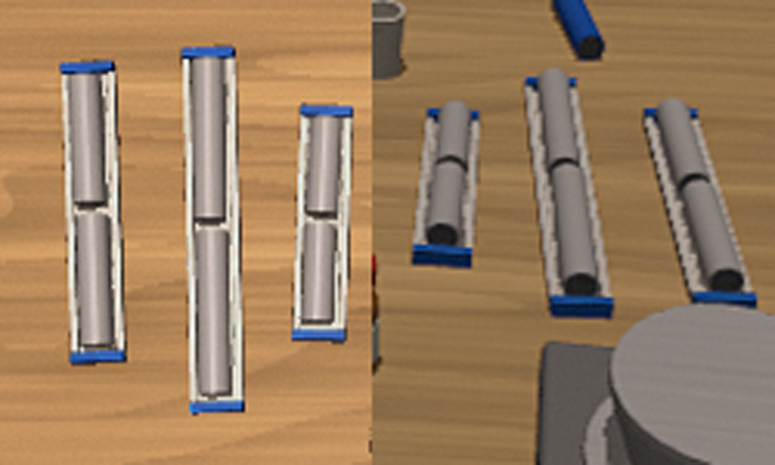

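All six forms lie flat, in pairs, in the right trays, with a gap between the two forms and at the end stops.

```bash
python3 -c "
from station import bot
print(bot.hand_in())"
```

```text
the job is handed in; nothing more can be done
None
```

I handed the job in at about 33 s of the 72 s allowed; the last picture shows all six forms lying flat, two to a tray of their own length, and no bystander was touched as far as I could tell, but hand-in returned no verdict.

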